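# Tap down the sample in the blue-capped vial

### The arm

A 6-joint arm with a two-finger parallel gripper is mounted at the origin on a cart in front of the work surface, level with it; the furniture and walls round the work are solid. World frame = base frame: x ahead of the robot, y to its left, z up, the work surface at z = 0. Lengths are in mm, angles in rad, forces in N, time in s.
With the tool pointing down it reaches from about 300 to 850 mm from the base axis. Payload 4.2 kg.
Tool frame: the origin (TCP) lies on the centre line of the jaws, within the pads' length; the fingertips stand tcp_to_tips ahead of it and the grasp point (between the pads) lies 8 mm behind it (tcp_to_tips is the distance from the TCP to the fingertips, in mm); z points along the fingers, x is the direction in which the jaws open and shut, and the axes are right-handed (so a half turn about z gives the same grasp; the last joint's range is limited). The gripper opens to 91 mm and grips with 3 to 60 N. Pads are 32 mm wide; open, the fingers measure 118 mm over their backs; the gripper's body (76 mm by 178 mm) begins 60 mm behind the grasp point.
Start: joints at [-1.36, 0.32, 1.565, -0, 1.257, -0.02], TCP at [131.537, -559.768, 224.976] pointing down, gripper open.
Joint ranges: [-3.11, 3.11], [-0.84, 2.01], [0.21, 2.61], [-1.34, 4.49], [0.05, 2.63], [-2.56, 2.56]. Speed limits (rad/s): [2.57, 2.57, 3.14, 3.14, 3.14, 3.14].

### API

Orientations are given as a 3x3 rotation matrix whose columns are the frame's x, y, z axes.
In Python, from station import observe, camera, sign_off, recognise, tcp_to_tips gives the robot as it stands.
- The arm moves only by the shell command python3 -m jog 'ROWS' [OPENING]. ROWS is text: rows parted by semicolons, each of 4 numbers parted by spaces: the shift along the tool's x, y, z in cm, then the turn about the tool's z in degrees. In form: x y z roll; .... A call has 1 to 10 rows; each row shifts and turns the commanded pose from where the row before left it, along the tool's axes as they then stand; what a row does not reach is not made up. A row lasts 1/10 s, in which the tool goes at most 50 mm and 8.59 degrees, less where a joint would pass 70% of its speed; a pose out of reach is approached as far as the arm can. A call with a gripper value outside its range is refused whole. OPENING is the closure in counts, from 0 (fully open) to 255 (shut), set as the call begins (- or left out, the last holds). The fingers move at their own pace and stop on an object; the grip force is fixed at half the most. Time passes only in rows, so rows that do not move let the fingers close. It gives the time, the measured TCP pose, the force and the opening at its end, in the units of the state.
- observe(): the state, without advancing time (a new reading comes with each control period).
- camera(name): name is "side" or "top"; returns a dict with "pixels" (400x640x3 uint8, blue, green, red), "fx", "fy", "cx", "cy" (pixels), "camera_from_world" (4x4, takes a point from world to camera coordinates). Camera axes: x right, y down, z forward; pixel columns grow to the right and rows downward; lengths in mm; the calibration is good to about 2 mm. A picture is of the moment at which its call begins. There is no depth.
- sign_off(): hands the job in, once; it reports no verdict.
Trained networks look in a picture, given as the dict that the camera call returned (one of the last four; its "shot" number tells which), for a name from the list of things; names that differ only in an ending like _2 or _b are one class to them, and where a whole thing is asked for, a point or a joint stands for the part that bears it (a point fixed in the world has none). Each returns a list of dicts, best first, with "p" (0 to 1); they miss things now and then, are a little off and sometimes report something else, mostly with a low value. They report only what shows in the picture. A call takes as long as a camera call. They do not tell look-alikes from the thing itself.
- recognise(picture, label): "bbox" ([left, top, right, bottom] in pixels, round what is visible of it).
The state is a dict: "t": time; "joint_positions": joint angles; "joint_velocities": joint speeds; "effort": joint torques, N m; "tcp_pos": TCP position; "orientation": TCP orientation; "contact_force": force on the tool from outside, world axes, zero at the start; "torque": the same for the moment, N m; "opening": opening from 0.0 (shut) to 1.0 (fully open).
Only numpy, scipy, OpenCV 4.12 (cv2) and the standard library are available. Lean on these libraries where they do the work, as an engineer would, in place of code of your own. Each camera call takes 0.05 s, during which the arm holds its last target.

### The job

Two spring tappers stand on the bench, each with a sample vial in its cup. Tap down the sample in the vial with the blue cap: swing that tapper's arm back by its black knob until it catches and stays cocked by itself, let go of it, then press the red trigger button so that the arm snaps home against the cup. Leave the other tapper, with the black-capped vial, alone, and leave both vials standing in their cups.

Things in the scene. Friction and masses are not known exactly. Their poses are not given: they have to be found in the camera images.
- striker_a (a joint): Sprung arm of the tapper with the blue-capped vial: level bar, 12 mm wide, top 54 mm above the bench, on a vertical pivot. In rad: 0 = at rest against the cup, grows counter-clockwise from above, stop at 1.0. Its spring pushes it to 0 (3 N at the knob at rest, 6 to 7 N cocked). Swung past about 0.82 it is caught and, let go, stays at about 0.78; let go earlier it springs back.
- knob_a (a point): Centre of the black knob on that arm: an upright cylinder 20 mm in diameter, 36 mm tall (from 60 to 96 mm above the bench). It moves with the arm on a circle of 85 mm radius about pivot_a.
- pivot_a (a point): Point on the arm's vertical pivot axis, at the height of the knob's centre. Fixed to the tapper, a grey base plate 190 x 215 mm, 12 mm high; z up. At rest the arm points along this point's +y, with the cup on its +x side; cocking carries the knob from +y towards -x. A brass hammer head ends the arm 135 mm from here.
- trigger_a (a joint): Trigger of the same tapper: red button and sear, one sprung part that goes straight down. In m, 0 = up, 0.013 = fully down. 2 N to start, 4.5 N fully down; lets the cocked arm go at about 0.006 to 0.010. The arm also pushes it down for a moment while being cocked.
- button_a (a point): Centre of the top face of that red button, 30 mm in diameter, 44 mm above the bench while up; press it straight down. It stands clear of the arm's sweep, about 75 mm from the cocked knob and 56 mm from a thin dark stop post (top 52 mm above the bench) that ends the arm's swing.
- vial_a (a point): Centre (half-way up) of the blue-capped glass vial, 25 mm in diameter, 57 mm tall, standing loose in the tapper's cup with its foot 20 mm and its top 77 mm above the bench; the cup's rim is 54 mm above the bench.
- striker_b (a joint): Sprung arm of the other tapper, alike but with the black-capped vial; same meaning. Leave it at 0.
- trigger_b (a joint): Trigger of the other tapper, same meaning. Leave it up (0).
- vial_b (a point): Centre of the black-capped vial in the other tapper's cup, same size and height as the blue-capped one. Leave it there.
Mind the look-alikes: they are no part of the job. Leave any green or yellow look-alike of the part that bears vial_b alone.

How it is judged:
By the outcome, as a careful person would: the job done as asked, in the order asked, and still so for the second after the job is handed in, with the robot touching nothing.
It also fails if it takes over 42 s, if anything falls off the work surface, if the arm or the gripper's body presses on something with over 40 N, if the wrist force passes 120 N, or if a joint passes its speed limit or range.

## Working session

There is one attempt and no reset: what is moved stays moved. The work goes in short steps, Python scripts to look and compute and a shell command to move; the robot and the scene stay as the last step left them, time stands still between calls to the robot, and variables do not carry over. Pictures are saved under pics/ and viewed, and the job is handed in when it is done.

```bash
mkdir -p pics; ls; cat > h.py <<'E'
import numpy as np, cv2
from station import *
def ray(c,u,v):
    M=np.array(c["camera_from_world"]);R=M[:3,:3];t=M[:3,3]
    d=R.T@np.array([(u-c["cx"])/c["fx"],(v-c["cy"])/c["fy"],1]);return -R.T@t,d
def atz(c,u,v,z):
    o,d=ray(c,u,v);return o+d*(z-o[2])/d[2]
def proj(c,p):
    M=np.array(c["camera_from_world"]);q=M[:3,:3]@np.array(p,float)+M[:3,3]
    return q[0]/q[2]*c["fx"]+c["cx"],q[1]/q[2]*c["fy"]+c["cy"]
E
python3 - <<'E'
from h import *
print(tcp_to_tips if not callable(tcp_to_tips) else tcp_to_tips())
o=observe();print(o["t"],o["tcp_pos"],o["orientation"],o["opening"])
for n in("top","side"):
    c=camera(n);cv2.imwrite(f"pics/{n}0.png",c["pixels"]);
    print(n,ray(c,c["cx"],c["cy"]))
    for l in("knob_a","button_a","vial_a","pivot_a","striker_a"):
        print(l,[(r["p"],r["bbox"]) for r in recognise(c,l)])
E
```

```text
pics
11.0
0.0 [ 131.41011471 -559.28819915  224.11754179] [[ 2.28753057e-01 -9.73484400e-01 -4.02424288e-04]
 [-9.73482848e-01 -2.28753411e-01  1.73837343e-03]
 [-1.78433534e-03 -5.90509445e-06 -9.99998408e-01]] 0.9957116895573155
top (array([ 414.02941548,    9.0165834 , 1662.81028601]), array([ 8.98223140e-02, -4.51122447e-04, -9.95957704e-01]))
knob_a [(0.7, [362.0, 201.0, 408.3, 208.6])]
button_a [(0.51, [384.7, 209.1, 415.2, 238.2]), (0.51, [359.3, 190.7, 364.7, 200.8])]
vial_a [(0.66, [210.0, 211.4, 215.6, 219.3]), (0.62, [213.3, 180.3, 221.7, 185.6]), (0.6, [358.5, 189.1, 364.3, 197.2]), (0.56, [210.5, 149.0, 223.2, 161.1]), (0.43, [207.0, 191.5, 221.4, 204.4])]
pivot_a [(0.59, [341.4, 183.1, 415.1, 247.7])]
striker_a [(0.8, [358.6, 200.3, 407.7, 208.1]), (0.57, [247.2, 181.6, 296.2, 193.9])]
side (array([ 23.64021742, 994.09572901, 639.39114745]), array([ 0.44001391, -0.77580595, -0.45223101]))
knob_a [(0.89, [358.9, 163.4, 382.9, 195.4])]
button_a [(0.51, [377.6, 173.6, 416.9, 192.5]), (0.34, [354.3, 167.2, 386.2, 191.8])]
vial_a [(0.91, [238.4, 270.9, 255.9, 302.7]), (0.72, [247.7, 232.6, 259.3, 245.7]), (0.69, [257.4, 284.6, 270.8, 316.5]), (0.68, [223.6, 263.8, 235.1, 290.5]), (0.55, [343.2, 175.6, 350.4, 189.5]), (0.53, [191.6, 256.6, 211.6, 281.5]), (0.47, [378.5, 173.8, 413.9, 193.8])]
pivot_a [(0.81, [334.1, 166.7, 421.2, 216.8])]
striker_a [(0.83, [353.1, 165.7, 385.1, 190.5]), (0.61, [263.8, 216.6, 311.5, 253.0])]
```

View pics/top0.png

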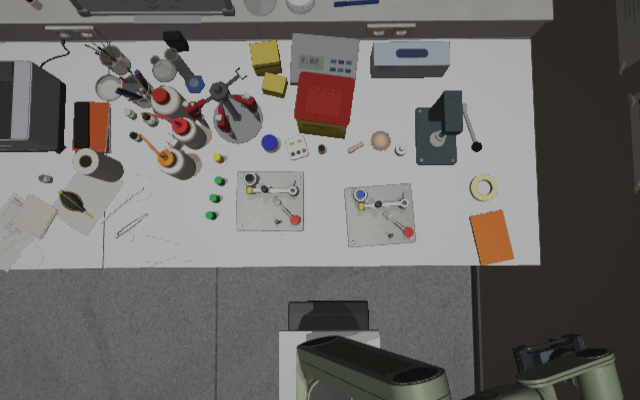

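View pics/side0.png

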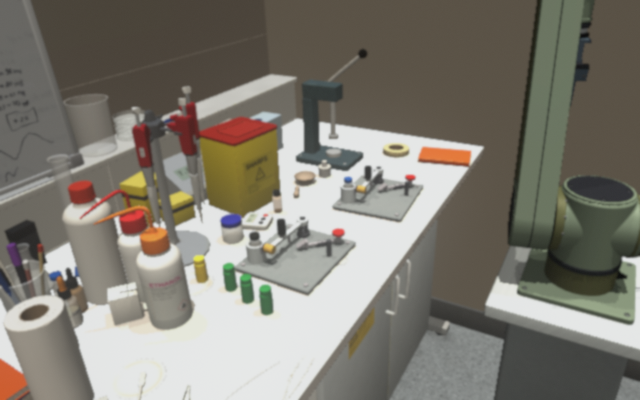

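```bash
python3 - <<'E'
import cv2
a=cv2.imread("pics/top0.png")[130:270,190:430];cv2.imwrite("pics/topc.png",cv2.resize(a,None,fx=3.3,fy=3.3,interpolation=cv2.INTER_CUBIC))
a=cv2.imread("pics/side0.png")[140:330,180:430];cv2.imwrite("pics/sidec.png",cv2.resize(a,None,fx=3,fy=3,interpolation=cv2.INTER_CUBIC))
E
```

```text
(no output)
```

View pics/topc.png

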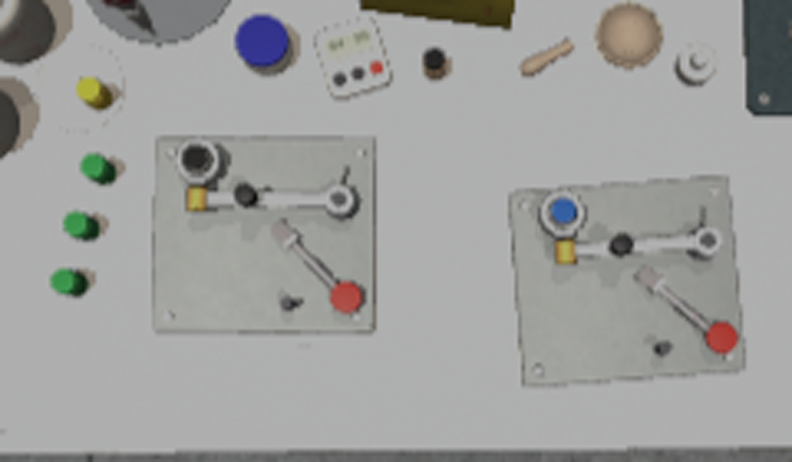

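View pics/sidec.png

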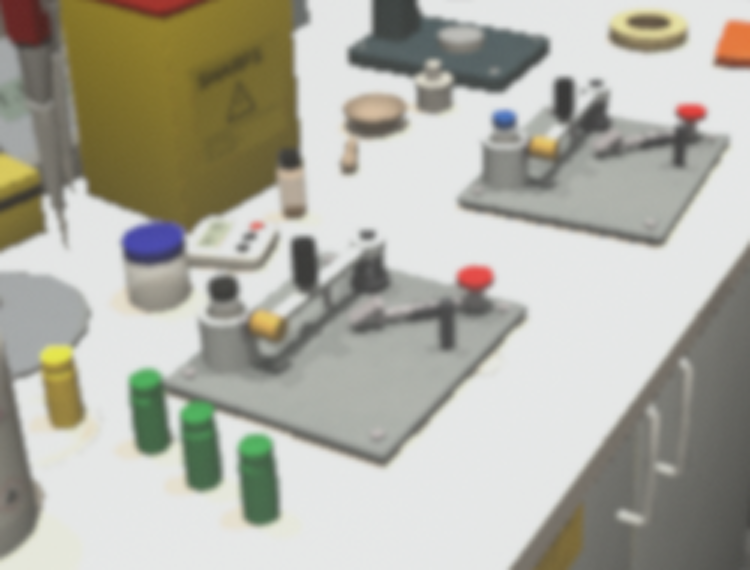

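The two candidates are the tapper at right, with a blue cap at top (361,194), and the one at left, with a black cap at top (249,179). The right one carries the blue-capped vial, so its arm, knob (378,204), button (408,232) and post (390,235) are the ones to use. The green and yellow vials at (210-218,158-215) are look-alikes and stay untouched. Next I'll measure these points.

```bash
python3 - <<'E'
from h import *
from scipy.optimize import least_squares
t=camera("top");s=camera("side")
T=lambda x,y:(190+(x+.5)/3.3-.5,130+(y+.5)/3.3-.5)
S=lambda x,y:(180+(x+.5)/3-.5,140+(y+.5)/3-.5)
o=T(0,0)
for n,p,z in(("pivot",(708,240),60),("knobtop",(621,244),96),("button",(721,337),44),("cap",(563,211),77),("post",(661,347),52),("plateNW",(511,192),12),("plateNE",(729,177),12),("plateSE",(744,370),12),("plateSW",(524,384),12)):
    print(n,T(*p),atz(t,*T(*p),z).round(1))
for n,p,z in(("knobtop",(565,84),96),("button",(691,112),44),("cap",(504,116),77)):
    print("side",n,atz(s,*S(*p),z).round(1))
P=[atz(t,*T(*p),12)[:2] for p in((511,192),(729,177),(744,370),(524,384))]
print([np.linalg.norm(P[i]-P[(i+1)%4]).round(1) for i in range(4)],np.mean(P,0))
a=t["pixels"][180:250,335:420];cv2.imwrite("pics/crop_a.png",cv2.resize(a,None,fx=8,fy=8,interpolation=cv2.INTER_CUBIC))
E
```

```text
pivot (404.19696969696975, 202.37878787878788) [ 549.2 -236.    60. ]
knobtop (377.83333333333337, 203.5909090909091) [ 543.  -150.3   96. ]
button (408.1363636363636, 231.77272727272728) [ 458.3 -248.9   44. ]
cap (360.25757575757575, 193.5909090909091) [575.8 -98.6  77. ]
post (389.9545454545455, 234.8030303030303) [ 449.  -190.9   52. ]
plateNW (344.5, 187.83333333333334) [601.4 -52.6  12. ]
plateNE (410.56060606060606, 183.28787878787878) [ 614.7 -265.1   12. ]
plateSE (415.1060606060606, 241.77272727272728) [ 427.2 -275.5   12. ]
plateSW (348.43939393939394, 246.0151515151515) [415.2 -63.3  12. ]
side knobtop [ 537.6 -142.2   96. ]
side button [ 454.7 -242.    44. ]
side cap [574.5 -95.2  77. ]
[np.float64(212.9), np.float64(187.7), np.float64(212.6), np.float64(186.5)] [ 514.60702339 -164.12739596]
```

View pics/crop_a.png

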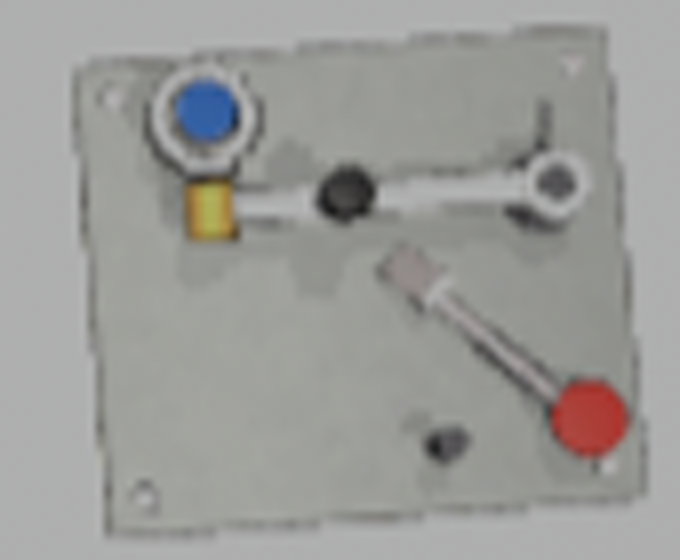

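The enlarged crop confirms the blue cap at (205,110), knob at (345,193), button at (590,418) and post at (445,443). The plate measures 213 x 187 mm and the knob radius 86 mm, both matching the given sizes. The side view disagrees by a few mm, so I'll refine with blobs in both cameras.

```bash
python3 - <<'E'
from h import *
from scipy.optimize import least_squares
t=camera("top");s=camera("side")
def blob(c,box,f):
    x0,y0,x1,y1=box;a=c["pixels"][y0:y1,x0:x1].astype(float);w=f(a[...,0],a[...,1],a[...,2]).clip(0)
    w[w<.3*w.max()]=0
    yy,xx=np.mgrid[y0:y1,x0:x1];return (w*xx).sum()/w.sum(),(w*yy).sum()/w.sum(),(w>0).sum()
red=lambda b,g,r:r-np.maximum(b,g)-30
blu=lambda b,g,r:b-r-30
dark=lambda b,g,r:100-(b+g+r)/3
def tri(p,q):
    f=lambda X:np.r_[np.array(proj(t,X))-p,np.array(proj(s,X))-q]
    r=least_squares(f,[500,-200,60]);return r.x.round(1),r.fun.round(2)
for n,f,bt,bs,z in(("button",red,(400,222,418,242),(395,165,425,190),44),("cap",blu,(350,185,370,203),(335,170,360,190),72),("knob",dark,(370,196,386,212),(360,160,376,184),78)):
    p=blob(t,bt,f);q=blob(s,bs,f);print(n,p,q,atz(t,*p[:2],z).round(1),atz(s,*q[:2],z).round(1),tri(p[:2],q[:2]))
E
```

```text
button (np.float64(408.3372867249272), np.float64(231.82563462338743), np.int64(65)) (np.float64(409.9653390088173), np.float64(176.6612952265126), np.int64(38)) [ 458.1 -249.5   44. ] [ 455.5 -244.1   44. ] (array([ 457.9, -250.1,   41.1]), array([ 0.03,  0.09, -0.09, -0.  ]))
cap (np.float64(360.33203125), np.float64(193.2833806818182), np.int64(42)) (np.float64(347.70216172938353), np.float64(178.435548438751), np.int64(24)) [577.3 -99.1  72. ] [ 579.  -104.3   72. ] (array([576.7, -99.1,  74.7]), array([ 0.05,  0.11, -0.1 , -0.01]))
knob (np.float64(377.89725879559677), np.float64(203.9671918843082), np.int64(36)) (np.float64(368.4073660714286), np.float64(173.87244897959184), np.int64(64)) [ 543.3 -152.3   78. ] [ 536.4 -142.6   78. ] (array([ 542.4, -153.4,   72.5]), array([ 0.19,  0.42, -0.4 , -0.02]))
```

```bash
python3 -m jog '-1.2 -2 0 0;-2.4 -3.9 0 0;-2.4 -3.9 0 0;-2.4 -3.9 0 0;-2.4 -3.9 0 0;-2.4 -3.9 0 0;-2.4 -3.9 0 0;-2.4 -3.9 0 0;-2.4 -3.9 0 0;-2.4 -3.9 0 0' 110
```

```text
t: 1.8
tcp_pos: [441.7, -251.5, 225.2]
orientation: [[0.229, -0.973, 0.001], [-0.973, -0.229, -0.001], [0.001, -0.0, -1.0]]
contact_force: [1.1, -1.2, 1.0]
opening: 0.572
```

```bash
python3 -m jog '-2.5 -4.0 0 0;-2.5 -4.0 0 0;-2.5 -4.1 0 0;0 0 0 -8;0 0 0 -8;0 0 0 -8;0 0 0 -8;0 0 0 -8;0 0 0 -8;0 0 0 -8'; python3 -m jog '0 0 2 -8;0 0 2 -8;0 0 2 -8.4;0 0 0 0;0 0 0 0;0 0 0 0'; python3 - <<'E'
from h import *
c=camera("top");s=camera("side")
a=c["pixels"][170:260,320:440];cv2.imwrite("pics/t2.png",cv2.resize(a,None,fx=6,fy=6,interpolation=cv2.INTER_CUBIC))
a=s["pixels"][80:230,300:460];cv2.imwrite("pics/s2.png",cv2.resize(a,None,fx=4,fy=4,interpolation=cv2.INTER_CUBIC))
o=observe();print(o["t"],o["tcp_pos"],o["orientation"],o["joint_positions"])
print(proj(s,o["tcp_pos"]))
E
```

```text
t: 2.8
tcp_pos: [541.2, -152.2, 225.0]
orientation: [[0.937, -0.349, 0.0], [-0.349, -0.937, -0.0], [0.0, 0.0, -1.0]]
contact_force: [-0.5, 0.6, 0.7]
opening: 0.571
t: 3.4
tcp_pos: [542.0, -152.5, 166.2]
orientation: [[0.998, 0.061, 0.002], [0.061, -0.998, -0.001], [0.002, 0.001, -1.0]]
contact_force: [0.5, 0.3, 1.0]
opening: 0.569
3.5 [ 541.92347652 -152.48525754  166.22032113] [[ 9.98073016e-01  6.20032518e-02  2.41901010e-03]
 [ 6.20053890e-02 -9.98075479e-01 -8.18640111e-04]
 [ 2.36359631e-03  9.67054266e-04 -9.99996739e-01]] [-2.94668173e-01  3.42965054e-01  1.68520249e+00 -9.01932850e-05
  1.11087261e+00 -3.56672461e-01]
(np.float64(368.4570858297217), np.float64(141.2601251808071))
```

View pics/s2.png

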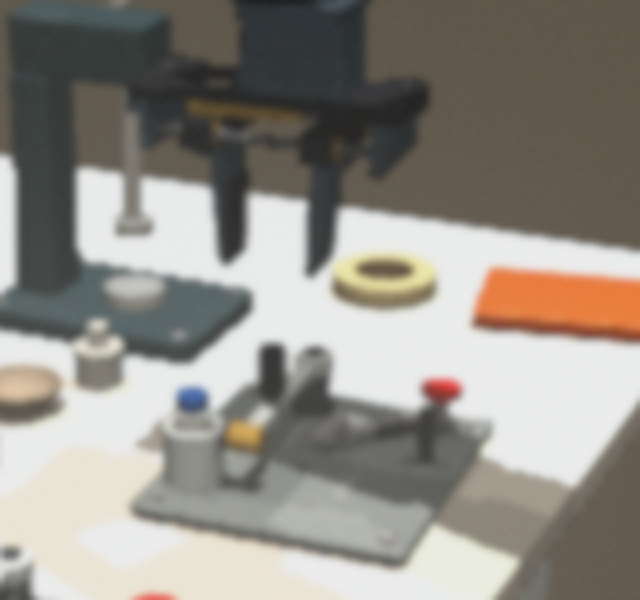

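The side view shows the open fingers straddling the knob line: finger centre at about px 368.8, knob at px 368. I'll descend and close.

```bash
python3 -m jog '0 0 2 0;0 0 2 0;0 0 2 0;0 0 2 0;0 0 1.5 0;0 0 0 0;0 0 0 0;0 0 0 0'; python3 -m jog '0 0 0 0;0 0 0 0;0 0 0 0;0 0 0 0;0 0 0 0;0 0 0 0' 255; python3 - <<'E'
from h import *
s=camera("side")
a=s["pixels"][80:230,300:460];cv2.imwrite("pics/s3.png",cv2.resize(a,None,fx=4,fy=4,interpolation=cv2.INTER_CUBIC))
E
```

```text
t: 4.3
tcp_pos: [542.1, -152.6, 71.3]
orientation: [[0.998, 0.063, 0.003], [0.063, -0.998, -0.001], [0.002, 0.001, -1.0]]
contact_force: [0.2, 1.0, -0.1]
opening: 0.567
t: 4.9
tcp_pos: [542.1, -152.1, 70.2]
orientation: [[0.998, 0.063, 0.002], [0.063, -0.998, -0.0], [0.002, 0.0, -1.0]]
contact_force: [3.0, 1.2, -0.4]
opening: 0.209
```

View pics/s3.png

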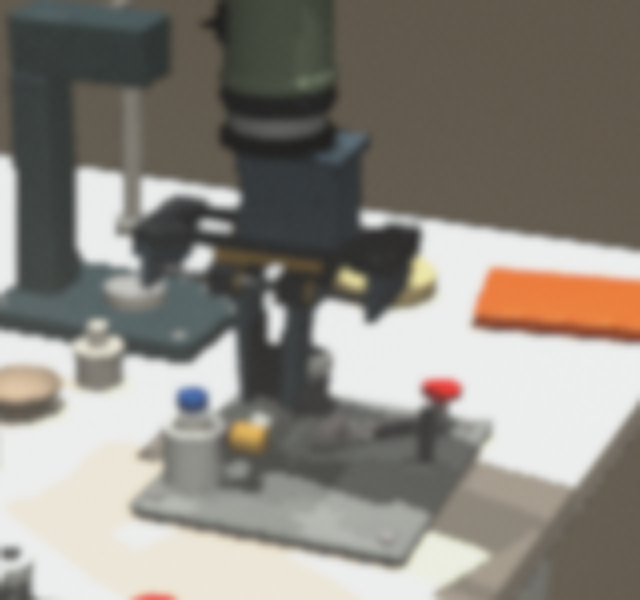

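The knob is gripped: the opening is 0.21, or 19 mm. Now I'll swing it along the 85 mm arc, 5° per row.

```bash
python3 -m jog '-0.74 0.03 0 -5;-0.74 0.03 0 -5;-0.74 0.03 0 -5;-0.74 0.03 0 -5;-0.74 0.03 0 -5'; python3 - <<'E'
from h import *
s=camera("side")
a=s["pixels"][80:230,300:460];cv2.imwrite("pics/s4.png",cv2.resize(a,None,fx=4,fy=4,interpolation=cv2.INTER_CUBIC))
p=observe()["tcp_pos"];d=p[:2]-np.array([548,-237]);print(d,np.hypot(*d),np.degrees(np.arctan2(-d[0],d[1])))
E
```

```text
t: 5.45
tcp_pos: [507.6, -162.6, 70.2]
orientation: [[0.877, 0.481, 0.004], [0.481, -0.877, -0.001], [0.004, 0.003, -1.0]]
contact_force: [6.9, 1.1, -4.2]
opening: 0.21
[-41.48270763  73.73015464] 84.59876320081922 29.3633587016471
```

View pics/s4.png

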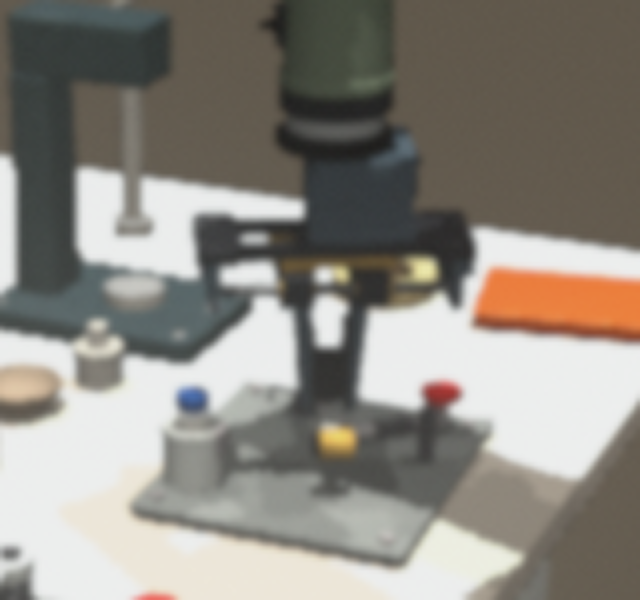

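The arm is following: the hammer head has moved to (337,440) and the angle is about 25°. I'll carry on to about 0.91 rad.

```bash
python3 -m jog '-0.74 0.03 0 -5;-0.74 0.03 0 -5;-0.74 0.03 0 -5;-0.74 0.03 0 -5;-0.74 0.03 0 -5;-0.3 0 0 -2;0 0 0 0;0 0 0 0'; python3 - <<'E'
from h import *
p=observe()["tcp_pos"];d=p[:2]-np.array([548,-237]);print(d,np.hypot(*d),np.degrees(np.arctan2(-d[0],d[1])-.063))
E
```

```text
t: 6.3
tcp_pos: [478.5, -189.3, 70.2]
orientation: [[0.566, 0.824, 0.005], [0.824, -0.566, -0.001], [0.002, 0.004, -1.0]]
contact_force: [6.5, 0.7, -3.2]
opening: 0.211
[-69.48623626  47.67336237] 84.26794473653875 51.93698906390531
```

```bash
python3 -m jog '0.44 0.02 0 3;0.44 0.02 0 3;0 0 0 0;0 0 0 0'; python3 - <<'E'
from h import *
s=camera("side")
a=s["pixels"][80:230,300:460];cv2.imwrite("pics/s5.png",cv2.resize(a,None,fx=4,fy=4,interpolation=cv2.INTER_CUBIC))
p=observe()["tcp_pos"];d=p[:2]-np.array([548,-237]);print(d,np.hypot(*d),np.arctan2(-d[0],d[1])-.063)
E
```

```text
t: 6.7
tcp_pos: [483.9, -182.2, 70.2]
orientation: [[0.649, 0.761, 0.004], [0.761, -0.649, -0.001], [0.002, 0.004, -1.0]]
contact_force: [6.2, 0.1, -2.7]
opening: 0.213
[-64.12799119  54.74566391] 84.31777376003869 0.8011617675703084
```

View pics/s5.png

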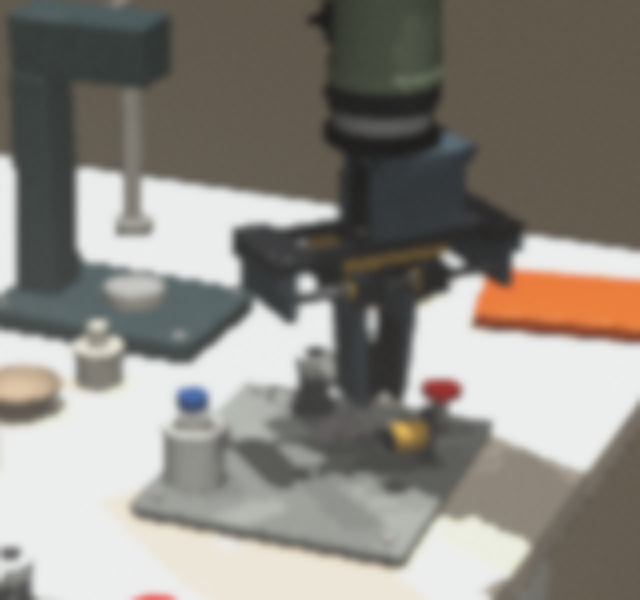

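```bash
python3 -m jog '0.15 0 0 1;0 0 0 0;0 0 0 0'; python3 -m jog '0.15 0 0 1;0 0 0 0;0 0 0 0'
```

```text
t: 7.05
tcp_pos: [484.8, -181.2, 70.2]
orientation: [[0.662, 0.75, 0.004], [0.75, -0.662, -0.001], [0.002, 0.004, -1.0]]
contact_force: [6.0, 0.6, -3.4]
opening: 0.213
t: 7.35
tcp_pos: [485.4, -180.5, 70.2]
orientation: [[0.674, 0.739, 0.003], [0.739, -0.674, -0.002], [0.001, 0.004, -1.0]]
contact_force: [6.1, -1.1, -2.3]
opening: 0.214
```

```bash
python3 -m jog '0.15 0 0 1;0 0 0 0;0 0 0 0'; python3 -m jog '0.15 0 0 0;0 0 0 0;0 0 0 0'
```

```text
t: 7.65
tcp_pos: [485.7, -180.2, 70.2]
orientation: [[0.686, 0.728, 0.002], [0.728, -0.686, -0.003], [-0.001, 0.004, -1.0]]
contact_force: [3.3, -4.8, -1.7]
opening: 0.211
t: 7.95
tcp_pos: [485.9, -179.9, 70.2]
orientation: [[0.685, 0.728, 0.0], [0.728, -0.685, -0.005], [-0.003, 0.003, -1.0]]
contact_force: [0.8, -8.6, -1.5]
opening: 0.21
```

It has caught: the knob no longer follows and the tangential force has reversed. I'll neutralise that, open and lift.

```bash
python3 -m jog '-0.2 0 0 0;0 0 0 0'; python3 -m jog '0 0 0 0;0 0 0 0;0 0 0 0;0 0 0 0;0 0 0 0' 120; python3 -m jog '0 0 -1 0;0 0 -2 0;0 0 -3 0;0 0 -3 0;0 0 0 0'; python3 - <<'E'
from h import *
s=camera("side")
a=s["pixels"][80:230,300:460];cv2.imwrite("pics/s6.png",cv2.resize(a,None,fx=4,fy=4,interpolation=cv2.INTER_CUBIC))
E
```

```text
t: 8.15
tcp_pos: [485.6, -180.3, 70.2]
orientation: [[0.686, 0.727, 0.003], [0.727, -0.686, -0.002], [0.0, 0.004, -1.0]]
contact_force: [4.4, -3.0, -2.5]
opening: 0.217
t: 8.65
tcp_pos: [484.2, -178.8, 69.9]
orientation: [[0.687, 0.727, -0.0], [0.727, -0.687, 0.0], [-0.0, -0.0, -1.0]]
contact_force: [-1.1, 0.4, -0.6]
opening: 0.529
t: 9.15
tcp_pos: [487.0, -180.0, 164.7]
orientation: [[0.687, 0.727, 0.009], [0.727, -0.687, -0.004], [0.003, 0.009, -1.0]]
contact_force: [0.3, 0.1, 0.7]
opening: 0.53
```

View pics/s6.png

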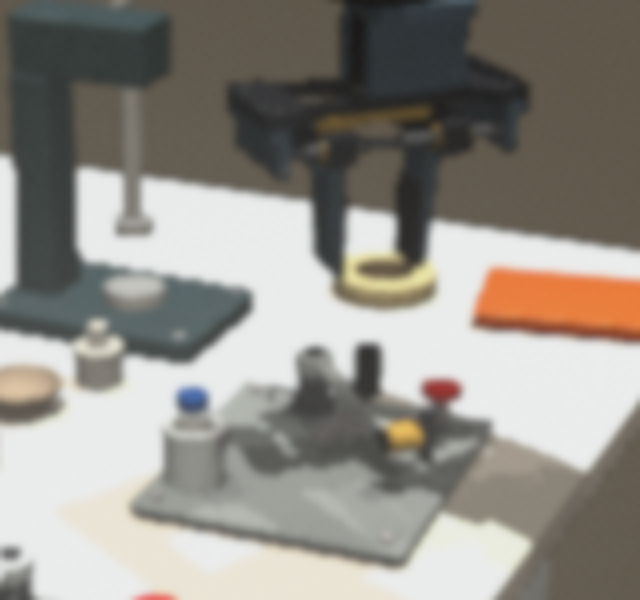

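The arm stays cocked by itself: the knob is at (368,370) and the head at (405,434). Now I'll close the jaws and move above the button.

```bash
python3 -m jog '-1.7 0.7 0 0;-3.5 1.3 0 0;-1.8 0.7 0 0;0 0 0 0;0 0 0 0;0 0 0 0;0 0 0 0' 255; python3 -m jog '0 0 2 0;0 0 2 0;0 0 2 0;0 0 1.5 0;0 0 0 0;0 0 0 0'; python3 - <<'E'
from h import *
s=camera("side")
a=s["pixels"][80:230,300:460];cv2.imwrite("pics/s7.png",cv2.resize(a,None,fx=4,fy=4,interpolation=cv2.INTER_CUBIC))
E
```

```text
t: 9.9
tcp_pos: [456.2, -247.5, 159.7]
orientation: [[0.686, 0.728, -0.0], [0.728, -0.686, 0.0], [0.0, -0.001, -1.0]]
contact_force: [-0.3, -0.8, -0.3]
opening: 0.004
t: 10.5
tcp_pos: [456.4, -248.0, 85.2]
orientation: [[0.686, 0.727, 0.0], [0.727, -0.686, -0.0], [-0.0, 0.0, -1.0]]
contact_force: [0.5, -0.6, -0.5]
opening: 0.005
```

View pics/s7.png

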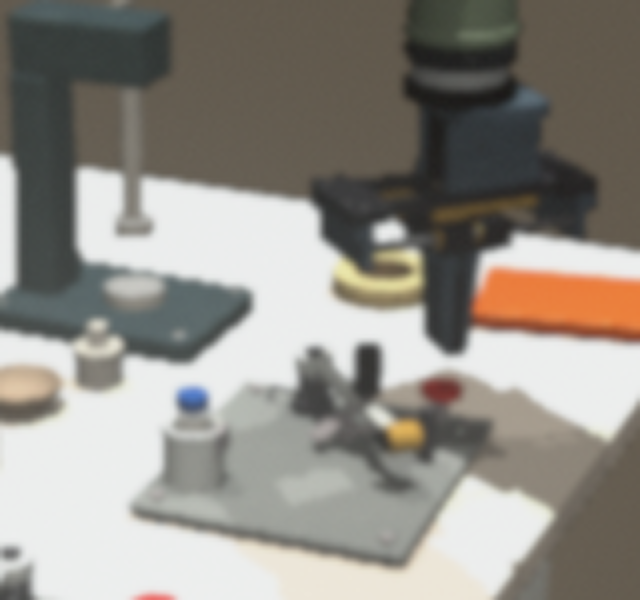

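The closed fingertips sit above the button, which is at (440,388). I'll press straight down.

```bash
python3 -m jog '0 0 1.5 0;0 0 1.2 0;0 0 0.4 0;0 0 0.4 0;0 0 0.4 0;0 0 0 0;0 0 0 0'; python3 - <<'E'
from h import *
s=camera("side")
a=s["pixels"][80:230,300:460];cv2.imwrite("pics/s8.png",cv2.resize(a,None,fx=4,fy=4,interpolation=cv2.INTER_CUBIC))
E
```

```text
t: 11.25
tcp_pos: [456.1, -248.5, 46.2]
orientation: [[0.687, 0.727, 0.0], [0.727, -0.687, -0.0], [-0.0, 0.0, -1.0]]
contact_force: [-0.3, 1.3, 3.3]
opening: 0.004
```

View pics/s8.png

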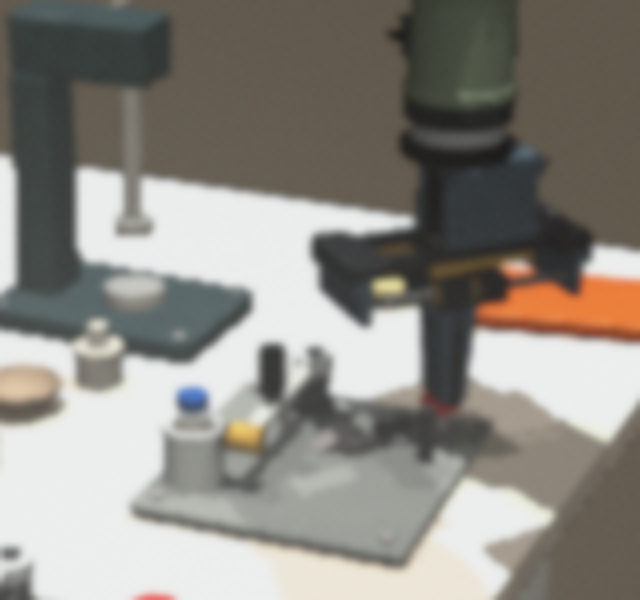

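The arm has snapped home against the cup and the vial is standing. I'll lift clear and check both tappers.

```bash
python3 -m jog '0 0 -1 0;0 0 -3 0;0 0 -4 0;0 0 -4 0;0 0 -4 0;0 0 0 0'; python3 -m jog '-4 2 0 0;-4 2 0 0;-4 2 0 0;-4 2 0 0;-4 2 0 0;0 0 0 0;0 0 0 0;0 0 0 0'; python3 - <<'E'
from h import *
s=camera("side");t=camera("top");b=cv2.imread("pics/side0.png");bt=cv2.imread("pics/top0.png")
f=lambda a:cv2.resize(a,None,fx=2.4,fy=2.4,interpolation=cv2.INTER_CUBIC)
cv2.imwrite("pics/s9.png",np.hstack([cv2.resize(x[150:300,220:430],None,fx=1.9,fy=1.9) for x in(b,s["pixels"])]))
cv2.imwrite("pics/t9.png",np.hstack([cv2.resize(x[160:260,230:430],None,fx=2,fy=2) for x in(bt,t["pixels"])]))
o=observe();print(o["t"],o["tcp_pos"],o["contact_force"])
E
```

```text
t: 11.9
tcp_pos: [459.0, -250.1, 212.3]
orientation: [[0.687, 0.727, 0.011], [0.727, -0.687, -0.007], [0.003, 0.013, -1.0]]
contact_force: [0.2, -0.5, 0.8]
opening: 0.002
t: 12.7
tcp_pos: [391.4, -461.3, 205.6]
orientation: [[0.686, 0.727, -0.0], [0.727, -0.686, 0.001], [0.001, -0.001, -1.0]]
contact_force: [-0.5, -0.1, -1.3]
opening: 0.005
12.8 [ 391.75179284 -461.09299685  205.97424804] [ 0.22385475 -0.23085001  1.17313842]
```

View pics/s9.png

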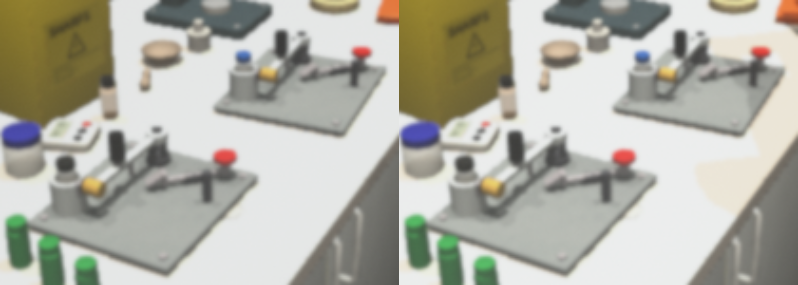

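View pics/t9.png

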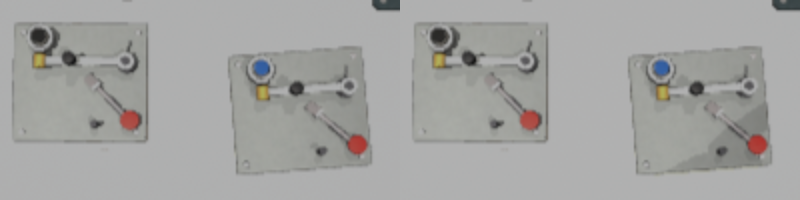

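Before (left) and after (right) match in both views. The blue tapper's arm is home with its button up, both vials are in their cups, the other tapper is unchanged, and the robot is clear.

```bash
python3 -c "
from station import *
print(sign_off())"
```

```text
the job is handed in; nothing more can be done
None
```

The blue-capped vial has been tapped and the job was handed in at about 12.8 s.

- **Cocking:** I gripped the black knob, swung it along its arc to about 0.91 rad and eased it back until the catch held it at about 0.77 rad. I then opened the jaws and lifted clear, and the picture showed the arm cocked by itself.
- **Trigger:** I closed the jaws and pressed the red button about 9 mm, at about 3 N. The arm snapped home against the cup.
- **Last checks:** before and after pictures from both cameras match. The blue tapper's arm is at rest with its button up, both vials stand in their cups, and the black-capped tapper and the green and yellow look-alikes were not touched. The robot stood clear of everything.
- **Disagreement:** single-camera estimates of the knob and button differed by about 6–12 mm. Combining both cameras left residuals under 0.5 px, and those positions were good enough for the grasp and the press.

No check failed.

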